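# Turn the biscuit on the bedtime tray

### The job

The chocolate biscuit on the bedtime tray is lying chocolate side down. Food is not touched with the hand: take the serving slice from its rest dish and turn the biscuit over with it, keeping low over the tray so that it does not break, until it lies flat in the tray chocolate side up. Then lay the slice back with its blade flat inside the rest dish, and leave the mug, the book, the clock and the vase where they stand.

Things in the scene. Friction and masses are not known exactly. Their poses are not given: they have to be found in the camera images.
- biscuit: Stiff round biscuit, 90 mm across, 12 mm thick, about 60 g, edge bevelled on both sides (flat faces 77 mm across, bevel about 30 degrees for 3 mm of height). One face plain baked with small holes, the other dark chocolate with wavy ridges. Origin at its centre, mid thickness; z points out of the chocolate face (straight down at the start).
- tray: Wooden tray, fixed to the table, 280 mm (x) by 380 mm (y), origin at the middle of its underside. Floor top 6 mm above the origin, 260 x 360 mm inside a rim 10 mm wide that rises 14 mm above the floor. Pushed by the blade, the loose biscuit slides until it meets the rim; then the blade goes under it. Low bar handles, below rim height, stand 28 mm out at the short ends.
- slice: Cranked serving slice, 175 g. Flat steel blade 100 mm long (x), 80 wide (y), 2 thick; origin at the middle of its underside, x to its front edge, z up. A 20 mm wide neck climbs from the rear edge (x = -48 mm) to a dark wooden bar handle, parallel to x, 18 mm wide (y), 16 high (z), x = -90 to -210 mm, centre line 48 mm above the blade's underside. It balances by itself on its flat blade.
- slice_grip (a point): Point on the centre line of the slice's handle where it is best gripped, 115 mm behind the blade's middle and 48 mm above the blade's underside (slice frame: -115, 0, 48 mm); axes as slice.
- rest: Grey-green ceramic rest dish of the slice, fixed, 142 mm (x) by 122 mm (y), origin at the middle of its underside. Floor 5 mm above the origin, 126 x 106 mm inside a rim 8 mm wide and 5 mm higher than the floor. At the start the blade lies in its middle, slice x along the dish's x within a few degrees, handle over the -x side.
- mug: White mug, 82 mm wide, 92 mm high, standing beyond the tray. Origin under its base. Leave it.
- book: Open book with blue cover, 180 x 260 mm, 18 mm thick, lying beyond the rest dish. Origin under its middle. Leave it.
- clock: Small round steel alarm clock, 90 mm wide, 107 mm high, beyond the tray. Origin under its foot. Leave it.
- vase: Pale ceramic vase 96 mm wide and 150 mm high with flowers up to 280 mm, left of the tray. Origin under its base. Leave it.
There are look-alikes about, which are no part of the job. Several things have the shape of the rest; the one meant has the colours described above.

How it is judged (in metres and radians):
On the way, in this order (a step that is already met when the one before it is completed fails the run):
1. the slice, held in the fingers, has the biscuit tipped up steeply on it (angle between biscuit's own z axis and vertical between 0.7 and 2.5 rad and contact force between slice and biscuit above 0.02 N and contact force between the fingers and slice above 1 N), for 0.05 s.
2. the biscuit lies flat in the tray, chocolate side up (angle between biscuit's own z axis and vertical below 0.1 rad and z of biscuit in the frame of tray below 0.016 m and contact force between biscuit and tray above 0.05 N and linear speed of biscuit below 0.02 m/s), for 0.2 s.
At the end, for the whole second after the job is handed in: The biscuit lies flat on the tray's floor inside the rim (within 6 degrees), chocolate side up, at rest; the slice's blade lies flat on the floor of the rest dish (within 2 degrees and 2 mm), inside its rim, at rest (angle between biscuit's own z axis and vertical below 0.1 rad and z of biscuit in the frame of tray between 0.008 and 0.016 m and x of biscuit in the frame of tray between -0.09 and 0.09 m and y of biscuit in the frame of tray between -0.14 and 0.14 m and linear speed of each of biscuit, slice below 0.02 m/s and angle between slice's own z axis and vertical below 0.04 rad and z of slice in the frame of rest below 0.007 m and horizontal distance between slice and rest below 0.025 m); the robot touches nothing.
It fails at once if the gripper or arm touches the biscuit (contact force between any of the fingers, the arm and biscuit above 0.3 N).
It fails at once if the biscuit is lifted or tossed more than 150 mm above the table (height (world z) of biscuit above 0.15 m).
It fails at once if the biscuit leaves the tray (x of biscuit in the frame of tray above 0.15 m or x of biscuit in the frame of tray below -0.15 m or y of biscuit in the frame of tray above 0.2 m or y of biscuit in the frame of tray below -0.2 m).
It fails at once if mug, book, clock or vase is moved more than 30 mm or tipped over (distance of any of mug, book, clock, vase from where it was at the start of the episode above 0.03 m or angle between any of mug, clock, vase's own z axis and vertical above 0.5 rad).
It also fails if it takes over 61 s, if anything falls off the work surface, if the arm or the gripper's body presses on something with over 40 N, if the wrist force passes 120 N, or if a joint passes its speed limit or range.

### The arm

A 6-joint arm with a two-finger parallel gripper is mounted at the origin on the work surface. World frame = base frame: x ahead of the robot, y to its left, z up, the work surface at z = 0. Lengths are in m, angles in degrees, forces in N, time in s.
With the tool pointing down it reaches from about 0.3 to 0.75 m from the base axis. Payload 8.5 kg.
Tool frame: the origin (TCP) lies at the centre of the arm's flange, where the gripper is bolted on; the fingertips stand 173 mm ahead of it and the grasp point (between the pads) lies 155 mm ahead of it; z points along the fingers, y is the line along which they close (so a half turn about z gives the same grasp; the last joint's range is limited). The gripper opens to 85 mm and grips with 20 to 120 N. Pads are 22 mm wide; open, the fingers measure 114 mm over their backs; the gripper's body (76 mm by 85 mm) begins 54 mm behind the grasp point. The pads swing forward as they close: fully open they stand 13 mm farther back than shut.
Start: joints at [-88.883, 21.807, 74.336, -0, 83.858, -12.336], TCP at [0.128, -0.535, 0.405] pointing down, gripper open.
Joint ranges: [-178.18, 178.18], [-50.72, 133.34], [12.68, 142.11], [-81.47, 261.47], [9.98, 163.14], [-165.26, 165.26]. Speed limits (degrees/s): [136.94, 136.94, 180, 180, 180, 180].

### API

Orientations are given as [roll, pitch, yaw] about the fixed x, y, z axes, in that order (R = Rz(yaw) Ry(pitch) Rx(roll)).
In Python, from rig import get_state, snapshot, env gives the robot as it stands.
- The arm moves only by the tool apply_moves, never from a script. Its argument "series" is text: rows parted by semicolons, each of 5 numbers parted by spaces: the finger opening in mm, from 0 to 85.4, then the shift along the tool's x, y, z normalised to -1 to 1, where 1 is 0.3 m, then the turn about the tool's z normalised to -1 to 1, where 1 is pi rad. A call has 1 to 5 rows; each row is the pose to reach, as a shift and turn from the pose commanded when the call began, along the tool's axes at that moment, turning the shorter way round; what a row does not reach only later rows make up. A row lasts 1/10 s, in which the tool goes at most 50 mm and 8.59 degrees, less where a joint would pass 70% of its speed; a pose out of reach is approached as far as the arm can. A call with a number of a shift or a turn outside -1 to 1 is refused whole. A call with a gripper value outside its range is refused whole. The fingers move at their own pace and stop on an object; "squeeze" is the grip in N (left out, the last holds). Time passes only in rows, so rows that repeat a pose let the fingers close. It gives the time, the measured TCP pose, the force, the opening and the grip force at its end, in the units of the state.
- get_state(): the state, without advancing time (a new reading comes with each control period).
- snapshot(name): name is "side" or "top"; returns a dict with "pixels" (480x640x3 uint8, blue, green, red), "K" (3x3 intrinsics, pixels), "camera_from_world" (4x4, takes a point from world to camera coordinates). Camera axes: x right, y down, z forward; pixel columns grow to the right and rows downward; lengths in m; the calibration is good to about 2 mm. A picture is of the moment at which its call begins. There is no depth.
- env.finish_job(): hands the job in; it is judged then, once.
The state is a dict: "t": time; "q": joint angles; "joint_velocities": joint speeds; "tau": joint torques, N m; "eef_pos": TCP position; "tool_rot": TCP orientation; "contact_force": force on the tool from outside, world axes, zero at the start; "moment": the same for the moment, N m; "grip_width": finger opening in m; "gripper_force": force on a finger pad.
Only numpy, scipy, OpenCV 4.12 (cv2) and the standard library are available. Lean on these libraries where they do the work, as an engineer would, in place of code of your own. Each camera call takes 0.05 s, during which the arm holds its last target. There are 200 camera calls.

## Working session

There is one attempt and no reset: what is moved stays moved. The work goes in short steps, Python scripts to look and compute and a tool call to move; the robot and the scene stay as the last step left them, time stands still between calls to the robot, and variables do not carry over. Pictures are saved under pics/ and viewed, at most 10 in all, crops included, and the job is handed in when it is done.

Besides the shell and the picture viewer there is one more tool, called after "Request:" as name(argument=value, ...) on one line, values as JSON. apply_moves: Moves the arm, as the interface text tells. Its arguments: {"type":"object","properties":{"series":{"type":"string"},"squeeze":{"type":"number"}},"required":["series"]}

```bash
mkdir -p pics
cat > h.py <<'E'
import numpy as np, cv2
from rig import get_state, snapshot, env
def ray(s,u,v,z):
    K=np.array(s["K"]);T=np.array(s["camera_from_world"]);R,t=T[:3,:3],T[:3,3]
    c=-R.T@t; d=R.T@np.linalg.inv(K)@np.array([u,v,1.]); return c+d*(z-c[2])/d[2]
def proj(s,p):
    T=np.array(s["camera_from_world"]);q=T[:3,:3]@np.array(p)+T[:3,3];q=np.array(s["K"])@q;return q[:2]/q[2]
E
python3 - <<'E'
from h import *
for n in("top","side"):
    s=snapshot(n);cv2.imwrite(f"pics/{n}0.png",s["pixels"]);T=np.array(s["camera_from_world"]);print(n,-T[:3,:3].T@T[:3,3])
print(get_state())
E
```

```text
top [ 0.38287963 -0.06310475  1.3034114 ]
side [ 0.3673987 -0.9785914  0.5930146]
{'t': 0.1, 'q': array([-8.88816797e+01,  2.18385451e+01,  7.43798146e+01, -9.43855483e-05,
        8.38578254e+01, -1.23344730e+01]), 'joint_velocities': array([ 0.00313298, -0.12740706, -0.12840723, -0.0013911 , -0.04528238,
       -0.01470095]), 'tau': array([ 2.95014768e-03, -4.49220014e+01, -2.31653541e+01, -2.16681938e-04,
        3.72544382e-03,  5.01512176e-06]), 'eef_pos': array([ 0.12796334, -0.53486894,  0.40416361]), 'tool_rot': array([-1.79925553e+02, -1.61828660e-02,  1.34527929e+01]), 'contact_force': array([ 0.20015042,  0.15877825, -0.06908662]), 'moment': array([-0.04336254, -0.01310366,  0.01657112]), 'gripper_force': 0.0, 'grip_width': 0.08514777549460507}
```

View pics/top0.png

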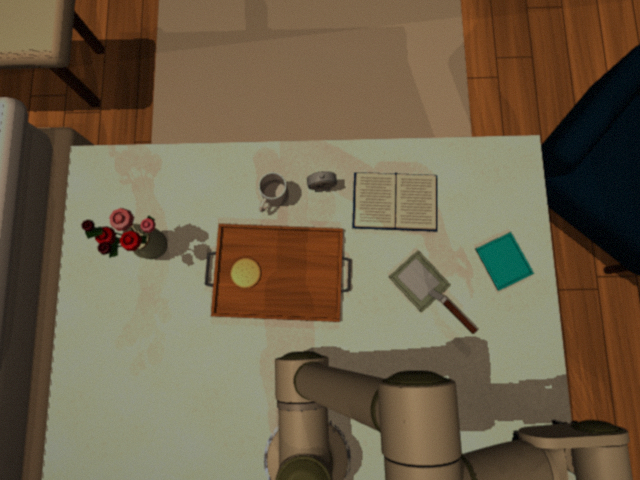

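View pics/side0.png

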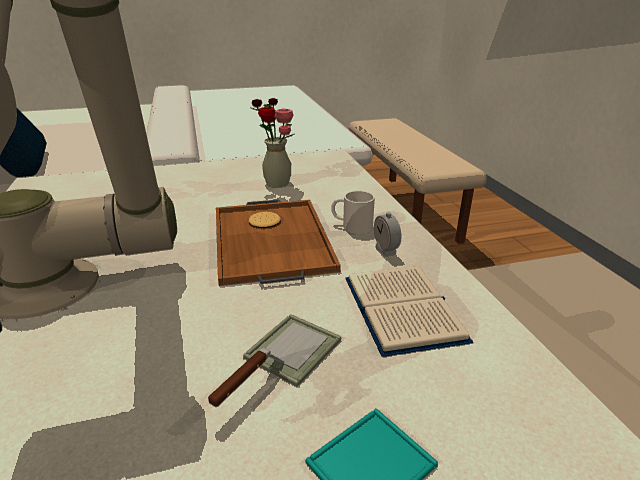

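The top view shows the tray spanning about (212-345, 224-322), with the biscuit at (245,273). The slice lies in a grey-green dish at (420,281), with its handle end at (475,330). There are two candidate dishes: grey-green at (420,281), holding the slice, and teal at (505,262), empty. The grey-green one fits the description. An enlarged crop should confirm it.

Run:
```python
import cv2,numpy as np
a=cv2.imread("pics/top0.png")
c1=cv2.resize(a[240:340,380:540],None,fx=5,fy=5,interpolation=cv2.INTER_CUBIC)[:, :800]
c2=cv2.resize(a[215:330,200:360],None,fx=5,fy=5,interpolation=cv2.INTER_CUBIC)
cv2.imwrite("pics/c1.png",c1);cv2.imwrite("pics/c2.png",c2)
```

```text
(no output)
```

View pics/c1.png

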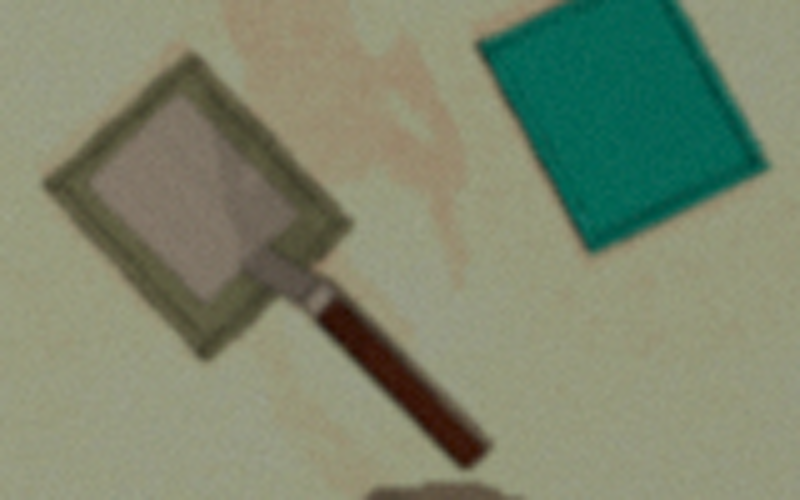

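View pics/c2.png

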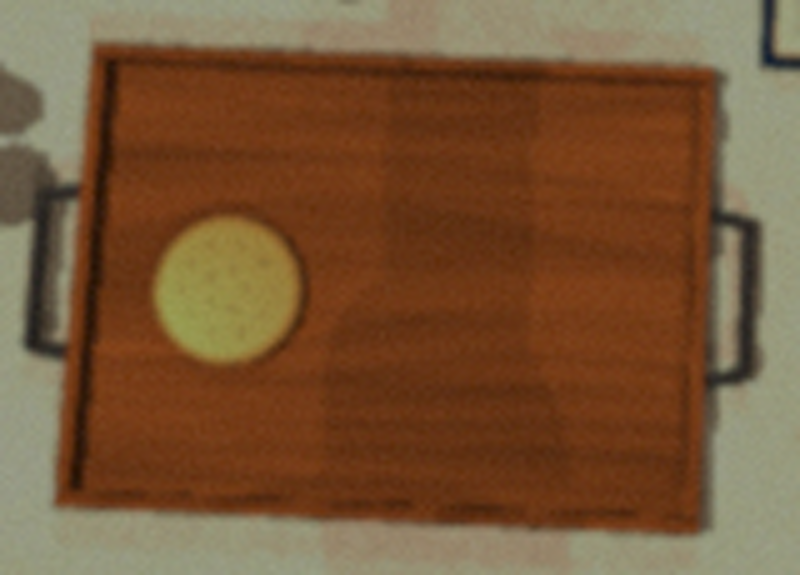

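The crop confirms it: the grey-green dish has outer corners at crop (193,55), (352,222), (205,358) and (45,183), and the slice's blade lies in it. The teal dish is empty. In the tray crop, the biscuit is at (228,289) with its plain face up.

Run:
```python
from h import *
s=snapshot("top")
def P(l,o,z): return np.array([ray(s,(u+.5)/5-.5+o[0],(v+.5)/5-.5+o[1],z) for u,v in l])
A=(380,240);B=(200,215)
def show(n,p):
    e=np.diff(np.vstack([p,p[:1]]),axis=0)[:,:2]
    print(n,p[:,:2].mean(0).round(4),"edges",np.linalg.norm(e,axis=1).round(3),"ang",np.degrees(np.arctan2(e[:,1],e[:,0])).round(1))
show("dish",P([(193,55),(352,222),(205,358),(45,183)],A,.010))
show("blade",P([(183,93),(297,213),(210,303),(90,183)],A,.007))
show("handle",P([(330,300),(478,455)],A,.061))
show("tray",P([(95,45),(718,70),(700,530),(58,503)],B,.020))
print(P([(330,300),(478,455)],A,.061),P([(228,289)],B,.018))
print(get_state()["tool_rot"])
```

```text
dish [ 0.4949 -0.3405] edges [0.135 0.12  0.138 0.119] ang [-139.1  130.5   40.4  -50.7]
blade [ 0.4988 -0.3392] edges [0.097 0.076 0.099 0.079] ang [-139.1  133.7   42.9  -47.7]
handle [ 0.3908 -0.439 ] edges [0.116 0.116] ang [-138.8   41.2]
tray [0.5292 0.0792] edges [0.379 0.274 0.376 0.275] ang [-93.5 176.3  86.6  -3.2]
[[ 0.43449893 -0.40070942  0.061     ]
 [ 0.34705142 -0.47731332  0.061     ]] [[0.52751923 0.17742938 0.018     ]]
[-1.79940361e+02 -1.24728398e-02  1.34538741e+01]
```

Request:
apply_moves(series="85 1 -0.165 0.3 -0.159;85 1 -0.165 0.3 -0.159;85 1 -0.165 0.3 -0.159;85 1 -0.165 0.3 -0.159;85 1 -0.165 0.3 -0.159", squeeze=100)

```text
t: 0.65
eef_pos: [0.3505, -0.4408, 0.3331]
tool_rot: [-180.0, -0.0, 42.1]
contact_force: [0.3, -1.2, 1.4]
grip_width: 0.0852
gripper_force: 0.0
```

```bash
cat >> h.py <<'E'
def go(*W):
    "print tool-frame numbers from the present pose through waypoints (x,y,z,yaw), one call each"
    s=get_state();p=np.array(s["eef_pos"]);y=s["tool_rot"][2]
    print("t",s["t"],p.round(4),np.round(s["tool_rot"],2),"w",s["grip_width"],"F",np.round(s["contact_force"],1),"q6",s["q"][5])
    for w in W:
        d=np.array(w[:3])-p;c,n=np.cos(np.radians(y)),np.sin(np.radians(y))
        print((np.array([d[0]*c+d[1]*n,d[0]*n-d[1]*c,-d[2]])/.3).round(3),round(-(w[3]-y)/180,4),"dist",np.linalg.norm(d).round(3))
        p=np.array(w[:3]);y=w[3]
E
python3 -c "
from h import *
go((.413,-.416,.29,42),(.413,-.416,.208,42))"
```

```text
t 0.65 [ 0.3505 -0.4408  0.3331] [-179.99   -0.     42.15] w 0.08519896073831054 F [ 0.3 -1.2  1.4] q6 -15.703748506697758
[0.21  0.078 0.144] 0.0008 dist 0.08
[0.    0.    0.273] 0.0 dist 0.082
```

Request:
apply_moves(series="85 0.21 0.078 0.144 0.001;85 0.21 0.078 0.144 0.001;85 0.21 0.078 0.3 0.001;85 0.21 0.078 0.41 0.001;85 0.21 0.078 0.417 0.001")

```text
t: 1.15
eef_pos: [0.411, -0.4162, 0.2047]
tool_rot: [-179.5, -0.1, 41.9]
contact_force: [0.2, 0.3, -0.8]
grip_width: 0.0853
gripper_force: 0.0
```

Run:
```python
from h import *
go((.413,-.416,.208,42))
a=snapshot("side")["pixels"];b=snapshot("top")["pixels"]
c=cv2.resize(a[280:460,180:380],None,fx=2,fy=2,interpolation=2)
d=cv2.resize(b[250:350,390:490],(360,360),interpolation=2)
cv2.imwrite("pics/g1.png",np.hstack([c,d]))
```

```text
t 1.15 [ 0.411  -0.4162  0.2047] [-1.7953e+02 -7.0000e-02  4.1910e+01] w 0.08530667342816411 F [ 0.2  0.3 -0.8] q6 -8.859901743129214
[ 0.005  0.004 -0.011] -0.0005 dist 0.004
```

View pics/g1.png

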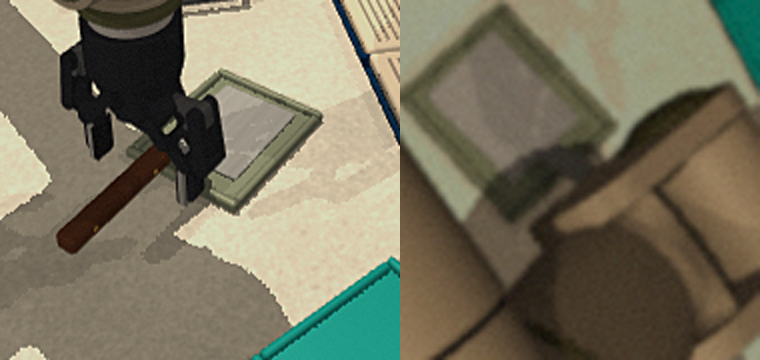

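The picture shows the fingers straddling the handle just behind the neck (side crop around (110-200,130)), aligned with it. Closing now.

Request:
apply_moves(series="0 0 0 0 0;0 0 0 0 0;0 0 0 0 0;0 0 0 0 0;0 0 0 0 0", squeeze=110)

```text
t: 1.75
eef_pos: [0.4113, -0.4171, 0.2091]
tool_rot: [180.0, 0.0, 41.9]
contact_force: [-1.5, 1.0, 2.9]
grip_width: 0.0163
gripper_force: 107.3
```

Request:
apply_moves(series="0 0 0 0 0;0 0 0 0 0;0 0 0 -0.1 0;0 0 0 -0.25 0;0 0 0 -0.25 0")

```text
t: 2.25
eef_pos: [0.4119, -0.4176, 0.2886]
tool_rot: [179.5, 0.1, 41.9]
contact_force: [0.4, -0.4, -1.2]
grip_width: 0.0163
gripper_force: 107.9
```

Run:
```python
from h import *
go()
a=snapshot("side")["pixels"]
c=cv2.resize(a[240:440,180:380],None,fx=3,fy=3,interpolation=2)
cv2.imwrite("pics/g2.png",c)
```

```text
t 2.25 [ 0.4119 -0.4176  0.2886] [1.7946e+02 8.0000e-02 4.1900e+01] w 0.016264344837032287 F [ 0.4 -0.4 -1.2] q6 -8.856075418592072
```

View pics/g2.png

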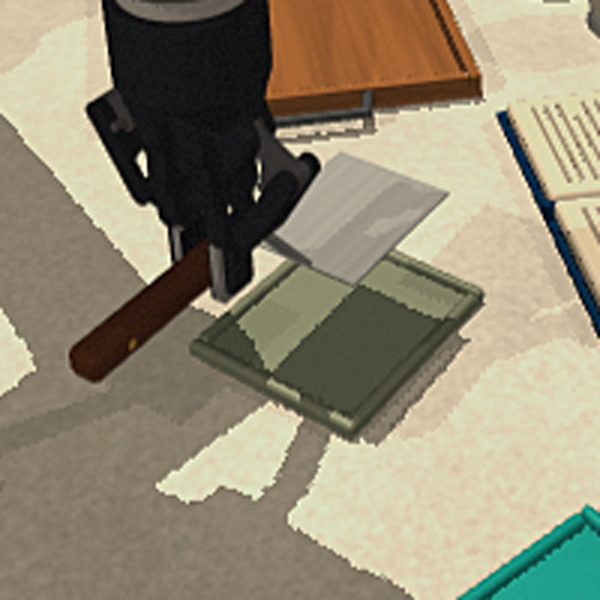

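The slice is lifted level in the fingers, with blade crop corners (448,190), (340,152), (262,240) and (350,287). The rest dish is empty below it.

Run:
```python
from h import *
s=snapshot("side")
p=np.array([ray(s,180+u/3,240+v/3,.0866) for u,v in [(448,190),(340,152),(262,240),(350,287)]])
e=np.diff(np.vstack([p,p[:1]]),axis=0)[:,:2];print(p[:,:2].mean(0),np.linalg.norm(e,axis=1),np.degrees(np.arctan2(e[:,1],e[:,0])))
go((.45,-.24,.28,64),(.513,-.066,.25,86.2),(.513,-.066,.214,86.2))
```

```text
[ 0.50271959 -0.34353904] [0.07732421 0.09518887 0.06558847 0.10325008] [ 134.35070311 -130.49141185  -52.9896342    42.28831828]
t 2.35 [ 0.4113 -0.4169  0.2837] [1.7996e+02 1.0000e-02 4.1900e+01] w 0.01574701756066367 F [-0.3  0.6 -2.2] q6 -8.857844717929423
[ 0.49  -0.353  0.012] -0.1228 dist 0.181
[ 0.613 -0.066  0.1  ] -0.1233 dist 0.187
[0.   0.   0.12] -0.0 dist 0.036
```

Request:
apply_moves(series="0 0.49 -0.353 0.012 -0.123;0 0.49 -0.353 0.012 -0.123;0 0.49 -0.353 0.012 -0.123;0 0.49 -0.353 0.012 -0.123")

```text
t: 2.75
eef_pos: [0.4499, -0.2369, 0.2782]
tool_rot: [-179.7, -0.1, 64.3]
contact_force: [0.3, 0.5, -2.1]
grip_width: 0.0158
gripper_force: 108.0
```

Request:
apply_moves(series="0 0.613 -0.066 0.1 -0.123;0 0.613 -0.066 0.1 -0.123;0 0.613 -0.066 0.1 -0.123;0 0.613 -0.066 0.1 -0.123;0 0.613 -0.066 0.1 -0.123")

```text
t: 3.25
eef_pos: [0.5129, -0.0622, 0.2476]
tool_rot: [-179.7, -0.1, 86.5]
contact_force: [0.6, -0.4, -1.5]
grip_width: 0.0157
gripper_force: 108.0
```

Run:
```python
from h import *
go((.513,-.066,.25,86.2))
a=snapshot("side")["pixels"];b=snapshot("top")["pixels"]
c=cv2.resize(a[190:310,180:360],None,fx=3,fy=3,interpolation=2)
d=cv2.resize(b[215:330,200:360],None,fx=3,fy=3,interpolation=2)
cv2.imwrite("pics/t1.png",np.vstack([c[:,:480],d])[:, :]) ; cv2.imwrite("pics/t1s.png",c)
```

```text
t 3.25 [ 0.5129 -0.0622  0.2476] [-1.7973e+02 -1.2000e-01  8.6450e+01] w 0.015708932200313986 F [ 0.6 -0.4 -1.5] q6 -16.542894229243426
[-0.013  0.001 -0.008] 0.0014 dist 0.005
```

View pics/t1.png

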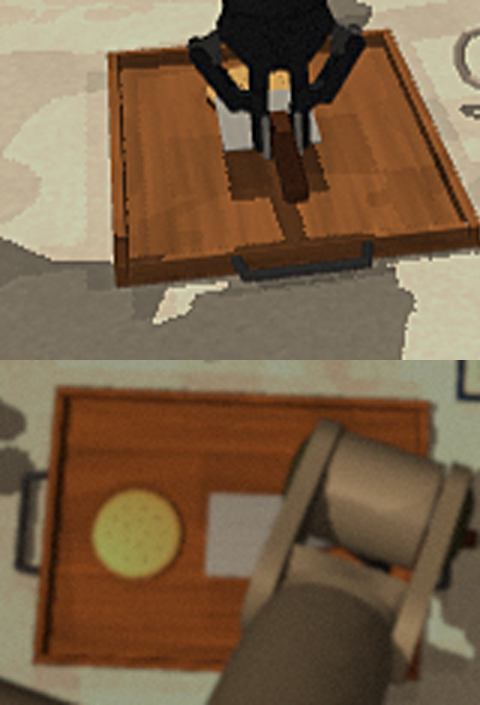

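The blade (crop rows 493-577) lines up with the biscuit (rows 490-578), and its front edge is at column 207 against the biscuit's near edge at 182. Lowering now.

Request:
apply_moves(series="0 -0.012 0 0.09 0.001;0 -0.012 0 0.116 0.001;0 -0.012 0 0.118 0.001;0 -0.012 0 0.118 0.001")

```text
t: 3.75
eef_pos: [0.5125, -0.0703, 0.2149]
tool_rot: [-180.0, -0.0, 85.9]
contact_force: [0.3, 0.4, -1.7]
grip_width: 0.0162
gripper_force: 107.9
```

Request:
apply_moves(series="0 0 0 0.003 0;0 0 0 0.006 0;0 0 0 0.006 0")

```text
t: 4.05
eef_pos: [0.5125, -0.0697, 0.2132]
tool_rot: [180.0, 0.0, 86.0]
contact_force: [1.1, 1.0, -2.3]
grip_width: 0.016
gripper_force: 107.9
```

```bash
python3 -c "
from h import *
go()"
```

```text
t 4.05 [ 0.5125 -0.0697  0.2132] [1.7997e+02 1.0000e-02 8.5990e+01] w 0.016013085128706916 F [ 1.1  1.  -2.3] q6 -16.863140077051092
```

Request:
apply_moves(series="0 0 0 0.0035 0;0 0 0 0.007 0;0 0 0 0.007 0")

```text
t: 4.35
eef_pos: [0.5126, -0.0697, 0.2107]
tool_rot: [180.0, -0.0, 86.0]
contact_force: [0.1, 0.5, -1.0]
grip_width: 0.0159
gripper_force: 108.1
```

Request:
apply_moves(series="0 0 0 0.0035 0;0 0 0 0.0035 0;0 0 0 0.0035 0")

```text
t: 4.65
eef_pos: [0.5126, -0.0699, 0.2101]
tool_rot: [180.0, 0.0, 86.0]
contact_force: [-2.3, -2.5, 5.6]
grip_width: 0.0159
gripper_force: 109.0
```

Request:
apply_moves(series="0 0 0 0.0035 0;0 0 0 0.0035 0;0 0 0 0.0035 0")

```text
t: 4.95
eef_pos: [0.5126, -0.0701, 0.2095]
tool_rot: [179.9, 0.1, 86.0]
contact_force: [-3.7, -4.3, 10.7]
grip_width: 0.0159
gripper_force: 109.9
```

Request:
apply_moves(series="0 0.06 0 -0.0015 0;0 0.11 0 -0.0015 0;0 0.16 0 -0.0015 0;0 0.2 0 -0.0015 0;0 0.23 0 -0.0015 0")

```text
t: 5.45
eef_pos: [0.518, -0.0008, 0.2101]
tool_rot: [179.8, 0.1, 86.0]
contact_force: [-0.8, -7.4, 8.7]
grip_width: 0.016
gripper_force: 109.6
```

Request:
apply_moves(series="0 0.01 0 0 0;0 0.02 0 0 0;0 0.03 0 0 0;0 0.03 0 0 0")

```text
t: 5.85
eef_pos: [0.5186, 0.0078, 0.21]
tool_rot: [179.8, 0.1, 86.0]
contact_force: [-0.2, -5.2, 7.5]
grip_width: 0.0161
gripper_force: 109.5
```

```bash
cat >> h.py <<'E'
def trayxy(p):
    d=np.array(p[:2])-[.5292,.0792];a=np.radians(-3.4);c,n=np.cos(a),np.sin(a);return np.array([c*d[0]+n*d[1],-n*d[0]+c*d[1]])
def bisc(s,z=.018):
    b=cv2.cvtColor(s["pixels"],cv2.COLOR_BGR2HSV);m=cv2.inRange(b,(22,90,90),(38,255,255));m[:215]=0;m[330:]=0;m[:,:200]=0;m[:,360:]=0
    n,l,st,ce=cv2.connectedComponentsWithStats(m);i=1+st[1:,4].argmax();print("px",ce[i],st[i]);p=ray(s,*ce[i],z);print("biscuit world",p.round(4),"tray",trayxy(p).round(4))
E
python3 - <<'E'
from h import *
go()
s=get_state();print("front y'",trayxy(s["eef_pos"])+[0,.166])
bisc(snapshot("top"))
E
```

```text
t 5.85 [0.5186 0.0078 0.21  ] [1.7982e+02 7.0000e-02 8.6000e+01] w 0.016080645068094656 F [-0.2 -5.2  7.5] q6 -8.191591499447213
front y' [-0.00637995  0.09410226]
px [231.59259259 272.12222222] [219 259  27  27 540]
biscuit world [0.5291 0.2182 0.018 ] tray [-0.0083  0.1387]
```

Request:
apply_moves(series="0 0.01 0 0 0;0 0.02 0 0 0;0 0.03 0 0 0;0 0.04 0 0 0;0 0.04 0 0 0")

```text
t: 6.4
eef_pos: [0.5194, 0.0197, 0.2101]
tool_rot: [179.8, 0.1, 86.0]
contact_force: [0.9, -6.2, 8.6]
grip_width: 0.0163
gripper_force: 109.5
```

Request:
apply_moves(series="0 0.01 0 0 0;0 0.02 0 0 0;0 0.03 0 0 0;0 0.038 0 0 0;0 0.038 0 0 0")

```text
t: 6.9
eef_pos: [0.5202, 0.0311, 0.2101]
tool_rot: [179.8, 0.1, 86.0]
contact_force: [0.4, -5.9, 9.3]
grip_width: 0.0165
gripper_force: 109.5
```

Run:
```python
from h import *
go()
s=get_state();print("front y'",trayxy(s["eef_pos"])+[0,.166])
s=snapshot("top");bisc(s)
a=snapshot("side")["pixels"];b=s["pixels"]
c=cv2.resize(a[190:290,200:340],None,fx=4,fy=4,interpolation=2)
d=cv2.resize(b[235:305,205:275],(400,400),interpolation=2)
cv2.imwrite("pics/u1.png",cv2.resize(np.hstack([c,d]),(800,333)))
```

```text
t 6.9 [0.5202 0.0311 0.2101] [1.7982e+02 8.0000e-02 8.6000e+01] w 0.016532569752281137 F [ 0.4 -5.9  9.3] q6 -5.560693887207735
front y' [-0.0061152   0.11741791]
px [231.44424132 272.29250457] [219 260  26  26 547]
biscuit world [0.5286 0.2186 0.018 ] tray [-0.0088  0.1391]
```

View pics/u1.png

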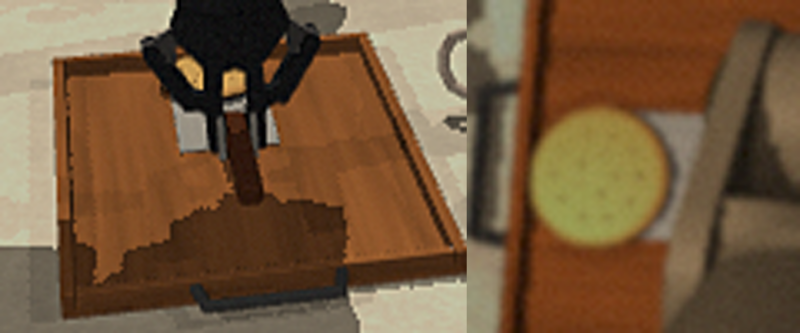

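The biscuit's near edge now lies over the blade, with the biscuit against the far rim (top crop (600,177), blade visible behind it at (675,175)). Next I drag it back gently to the near part of the tray.

Request:
apply_moves(series="0 -0.005 0 -0.002 0;0 -0.02 0 -0.002 0;0 -0.04 0 -0.002 0;0 -0.06 0 -0.002 0;0 -0.08 0 -0.002 0")

```text
t: 7.5
eef_pos: [0.5179, 0.0071, 0.2097]
tool_rot: [-180.0, -0.0, 86.0]
contact_force: [0.5, 4.5, 3.8]
grip_width: 0.0161
gripper_force: 108.8
```

Request:
apply_moves(series="0 -0.02 0 0 0;0 -0.04 0 0 0;0 -0.06 0 0 0;0 -0.075 0 0 0;0 -0.08 0 0 0")

```text
t: 8.0
eef_pos: [0.5162, -0.0169, 0.2097]
tool_rot: [-180.0, -0.0, 86.0]
contact_force: [0.3, 3.6, 3.6]
grip_width: 0.016
gripper_force: 108.8
```

Run:
```python
from h import *
go()
s=get_state();print("front y'",trayxy(s["eef_pos"])+[0,.166])
bisc(snapshot("top"))
```

```text
t 8.0 [ 0.5162 -0.0169  0.2097] [-180.     -0.     85.96] w 0.01599203402852065 F [0.3 3.6 3.6] q6 -10.986959086524218
front y' [-0.00723318  0.06930009]
px [247.24169742 273.34870849] [234 261  27  26 542]
biscuit world [0.5246 0.1713 0.018 ] tray [-0.0101  0.0917]
```

Request:
apply_moves(series="0 -0.02 0 0 0;0 -0.05 0 0 0;0 -0.08 0 0 0;0 -0.11 0 0 0;0 -0.14 0 0 0")

```text
t: 8.55
eef_pos: [0.5132, -0.0592, 0.2097]
tool_rot: [-180.0, -0.0, 86.0]
contact_force: [-0.3, 5.3, 4.7]
grip_width: 0.0159
gripper_force: 108.8
```

Request:
apply_moves(series="0 -0.04 0 0 0;0 -0.08 0 0 0;0 -0.12 0 0 0;0 -0.15 0 0 0;0 -0.16 0 0 0")

```text
t: 9.05
eef_pos: [0.5099, -0.1073, 0.2097]
tool_rot: [-180.0, 0.0, 85.9]
contact_force: [0.5, 4.9, 5.1]
grip_width: 0.0161
gripper_force: 108.8
```

Run:
```python
from h import *
go()
s=get_state();print("front y'",trayxy(s["eef_pos"])+[0,.166])
bisc(snapshot("top"))
```

```text
t 9.05 [ 0.5099 -0.1073  0.2097] [-180.      0.     85.93] w 0.016099036424497802 F [0.5 4.9 5.1] q6 -20.8420065644954
front y' [-0.00821247 -0.02128499]
px [277.08043876 274.78062157] [264 262  27  27 547]
biscuit world [0.5186 0.0822 0.018 ] tray [-0.0108  0.0024]
```

Request:
apply_moves(series="0 0.001 0 -0.023 0;0 0.005 0 -0.047 0;0 0.011 0 -0.069 0;0 0.019 0 -0.091 0;0 0.03 0 -0.112 0")

```text
t: 9.6
eef_pos: [0.5106, -0.0969, 0.244]
tool_rot: [180.0, 0.0, 86.0]
contact_force: [0.4, -0.1, -3.1]
grip_width: 0.0158
gripper_force: 108.0
```

Run:
```python
from h import *
go()
s=get_state();print("front y'",trayxy(s["eef_pos"])+[0,.166])
s=snapshot("top");bisc(s,.03)
cv2.imwrite("pics/v_top.png",s["pixels"])
a=snapshot("side")["pixels"];b=s["pixels"]
c=cv2.resize(a[170:290,200:340],None,fx=4,fy=4,interpolation=2)[:400]
d=cv2.resize(b[235:315,240:300],(300,400),interpolation=2)
cv2.imwrite("pics/v1.png",cv2.resize(np.hstack([c[:400],d]),(800,372)))
```

```text
t 9.6 [ 0.5106 -0.0969  0.244 ] [1.7999e+02 1.0000e-02 8.6010e+01] w 0.01581139145587356 F [ 0.4 -0.1 -3.1] q6 -19.808877666885774
front y' [-0.00811184 -0.01085061]Traceback (most recent call last):
  File "<stdin>", line 4, in <module>
  File "h.py", line 20, in bisc
    n,l,st,ce=cv2.connectedComponentsWithStats(m);i=1+st[1:,4].argmax();print("px",ce[i],st[i]);p=ray(s,*ce[i],z);print("biscuit world",p.round(4),"tray",trayxy(p).round(4))
                                                      ~~~~~~~~~~~~~~~^^
ValueError: attempt to get argmax of an empty sequence
```

Run:
```python
from h import *
s=snapshot("top");b=s["pixels"]
cv2.imwrite("pics/v_top.png",b)
h=cv2.cvtColor(b,cv2.COLOR_BGR2HSV)
print(h[274,255:300:3].tolist())
a=snapshot("side")["pixels"]
c=cv2.resize(a[170:270,200:340],None,fx=4,fy=4,interpolation=2)
d=cv2.resize(b[235:315,240:300],(300,400),interpolation=2)
cv2.imwrite("pics/v1.png",cv2.resize(np.hstack([c,d]),(800,372)))
```

```text
[[12, 218, 118], [11, 199, 119], [11, 203, 122], [17, 178, 152], [17, 176, 154], [18, 176, 151], [18, 170, 153], [18, 168, 149], [19, 175, 147], [19, 162, 157], [17, 149, 103], [14, 56, 101], [17, 51, 140], [16, 50, 137], [16, 53, 139]]
```

View pics/v1.png

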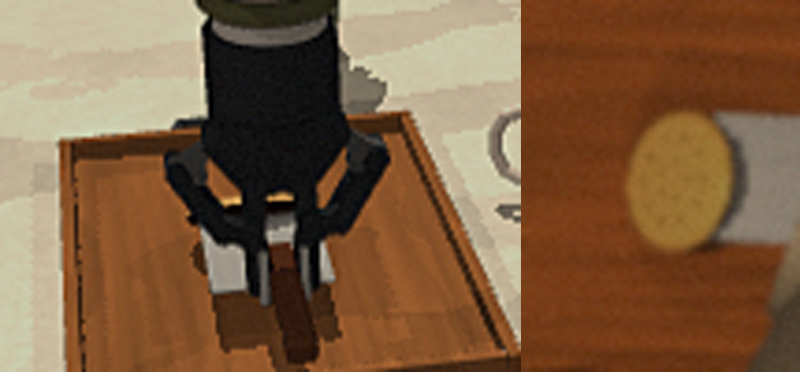

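The biscuit is tipped up on the blade edge, about 35-40° (top crop ellipse (625-735, 110-250)), with its lower edge standing on the floor. I continue along the arc.

Request:
apply_moves(series="0 0.01 0 -0.016 0;0 0.022 0 -0.032 0;0 0.035 0 -0.046 0;0 0.05 0 -0.059 0;0 0.065 0 -0.071 0")

```text
t: 10.25
eef_pos: [0.512, -0.0773, 0.265]
tool_rot: [180.0, -0.0, 86.0]
contact_force: [-1.0, 0.3, -1.6]
grip_width: 0.016
gripper_force: 108.0
```

```bash
cat >> h.py <<'E'
def tilt(s):
    h=cv2.cvtColor(s["pixels"],cv2.COLOR_BGR2HSV)[240:315,205:330]
    m=cv2.inRange(h,(15,90,60),(40,255,255));m=cv2.morphologyEx(m,cv2.MORPH_OPEN,np.ones((3,3)))
    n,l,st,ce=cv2.connectedComponentsWithStats(m)
    for i in range(1,n): print("px box",st[i][:4]+[205,240,0,0],"area",st[i][4])
E
python3 - <<'E'
from h import *
go()
s=get_state();print("front y'",trayxy(s["eef_pos"])+[0,.166])
s=snapshot("top");tilt(s);cv2.imwrite("pics/w_top.png",s["pixels"])
E
```

```text
t 10.25 [ 0.512  -0.0773  0.265 ] [179.99  -0.    86.  ] w 0.01599687665313037 F [-1.   0.3 -1.6] q6 -17.699849413816384
front y' [-0.00789911  0.00876547]
px box [283 240  47  75] area 2131
px box [263 259  12  29] area 279
px box [320 312   4   3] area 11
```

Request:
apply_moves(series="0 0.025 0 -0.006 0;0 0.05 0 -0.012 0;0 0.075 0 -0.018 0;0 0.1 0 -0.02 0;0 0.125 0 -0.02 0")

```text
t: 10.8
eef_pos: [0.5146, -0.0396, 0.2707]
tool_rot: [180.0, -0.0, 86.0]
contact_force: [0.3, -0.7, -2.1]
grip_width: 0.0166
gripper_force: 108.0
```

Run:
```python
from h import *
go()
s=get_state();print("front y'",trayxy(s["eef_pos"])+[0,.166])
s=snapshot("top");tilt(s);cv2.imwrite("pics/x_top.png",s["pixels"])
h=cv2.cvtColor(s["pixels"],cv2.COLOR_BGR2HSV);print(h[273,225:285:2].tolist())
```

```text
t 10.8 [ 0.5146 -0.0396  0.2707] [180.  -0.  86.] w 0.016559861786430267 F [ 0.3 -0.7 -2.1] q6 -13.562798998297414
front y' [-0.00749893  0.04656348]
px box [268 240  62  75] area 3133
[[12, 209, 105], [12, 199, 110], [13, 216, 104], [11, 204, 104], [12, 213, 104], [12, 207, 107], [12, 206, 109], [12, 207, 107], [11, 204, 109], [12, 205, 108], [12, 198, 111], [12, 208, 114], [12, 208, 113], [11, 200, 115], [14, 190, 114], [17, 204, 45], [0, 255, 3], [13, 47, 38], [17, 48, 106], [18, 53, 139], [18, 51, 140], [17, 47, 142], [20, 53, 139], [17, 55, 143], [17, 50, 143], [18, 51, 141], [16, 56, 132], [17, 102, 117], [19, 109, 115], [17, 106, 113]]
```

The biscuit now stands nearly vertical (dark sliver at columns 255-259). Pushing it over.

Request:
apply_moves(series="0 0.025 0 0 0;0 0.05 0 0 0;0 0.07 0 0 0;0 0.08 0 0 0;0 0.08 0 0 0")

```text
t: 11.35
eef_pos: [0.5163, -0.016, 0.2706]
tool_rot: [-180.0, 0.0, 86.0]
contact_force: [0.6, 0.1, -1.8]
grip_width: 0.0158
gripper_force: 108.1
```

Run:
```python
from h import *
go()
s=get_state();print("front y'",trayxy(s["eef_pos"])+[0,.166])
s=snapshot("top");cv2.imwrite("pics/y_top.png",s["pixels"])
h=cv2.cvtColor(s["pixels"],cv2.COLOR_BGR2HSV);print(h[272,214:284:2].tolist())
c=cv2.resize(s["pixels"][230:320,205:325],None,fx=6,fy=6,interpolation=2);cv2.imwrite("pics/y1.png",c)
```

```text
t 11.35 [ 0.5163 -0.016   0.2706] [-180.      0.     86.03] w 0.015824874309952518 F [ 0.6  0.1 -1.8] q6 -10.94910265521469
front y' [-0.00724904  0.07020613]
[[14, 125, 122], [12, 213, 98], [11, 249, 44], [11, 204, 90], [11, 200, 106], [12, 204, 101], [11, 203, 103], [12, 211, 105], [11, 208, 87], [12, 203, 39], [10, 149, 53], [7, 146, 47], [10, 130, 49], [9, 175, 35], [9, 191, 40], [2, 170, 39], [10, 188, 42], [11, 255, 28], [10, 132, 58], [16, 53, 136], [19, 47, 145], [18, 49, 147], [18, 52, 147], [20, 51, 145], [18, 51, 141], [18, 53, 144], [17, 58, 141], [20, 93, 118], [18, 107, 117], [17, 110, 114], [18, 111, 113], [19, 99, 62], [12, 100, 33], [16, 123, 31], [21, 102, 40]]
```

Request:
apply_moves(series="0 -0.05 0 -0.05 0;0 -0.2 0 -0.05 0;0 -0.35 0 -0.05 0;0 -0.42 0 -0.05 0;0 -0.42 0 -0.05 0")

```text
t: 11.9
eef_pos: [0.5073, -0.145, 0.2856]
tool_rot: [180.0, 0.0, 85.8]
contact_force: [0.5, 0.2, -2.3]
grip_width: 0.016
gripper_force: 108.1
```

Run:
```python
from h import *
s=snapshot("top")
h=cv2.cvtColor(s["pixels"],cv2.COLOR_BGR2HSV)
m=cv2.inRange(h,(0,0,0),(180,255,70));m[:236]=0;m[312:]=0;m[:,:222]=0;m[:,300:]=0
m=cv2.morphologyEx(m,cv2.MORPH_OPEN,np.ones((3,3)))
n,l,st,ce=cv2.connectedComponentsWithStats(m)
for i in range(1,n):
    if st[i][4]>60: print(st[i],ce[i],trayxy(ray(s,*ce[i],.018)))
cv2.imwrite("pics/z1.png",cv2.resize(s["pixels"][215:335,200:360],None,fx=5,fy=5,interpolation=2))
go((.45,-.24,.29,64),(.4113,-.4171,.26,41.9),(.4113,-.4171,.216,41.9))
```

```text
[231 259  30  30 723] [245.7219917  273.48547718] [-0.01068247  0.09616341]
t 11.95 [ 0.5073 -0.1434  0.2855] [-1.800e+02 -1.000e-02  8.584e+01] w 0.016056124051409312 F [-0.3  0.9 -2.2] q6 -24.5006001843654
[-0.335 -0.167 -0.015] 0.1213 dist 0.112
[-0.587  0.143  0.1  ] 0.1228 dist 0.184
[0.    0.    0.147] -0.0 dist 0.044
```

The biscuit now shows as a dark disc 30×30 px at (246,273), so it lies flat, chocolate side up, at tray (-0.011, 0.096). Returning the slice.

Request:
apply_moves(series="0 -0.335 -0.167 -0.015 0.121;0 -0.335 -0.167 -0.015 0.121;0 -0.335 -0.167 -0.015 0.121;0 -0.335 -0.167 -0.015 0.121")

```text
t: 12.35
eef_pos: [0.4499, -0.2395, 0.2902]
tool_rot: [180.0, -0.0, 64.0]
contact_force: [0.0, 0.3, -1.7]
grip_width: 0.0159
gripper_force: 108.1
```

Request:
apply_moves(series="0 -0.587 0.143 0.1 0.123;0 -0.587 0.143 0.1 0.123;0 -0.587 0.143 0.1 0.123;0 -0.587 0.143 0.1 0.123;0 -0.587 0.143 0.1 0.123")

```text
t: 12.85
eef_pos: [0.4125, -0.4181, 0.2589]
tool_rot: [-180.0, 0.0, 42.1]
contact_force: [-0.1, 0.1, -2.0]
grip_width: 0.0161
gripper_force: 108.0
```

Run:
```python
from h import *
go((.4113,-.4171,.216,41.9))
a=snapshot("side")["pixels"]; b=snapshot("top")["pixels"]
c=cv2.resize(a[260:400,200:360],None,fx=2.5,fy=2.5,interpolation=2)
cv2.imwrite("pics/r1.png",c)
```

```text
t 12.85 [ 0.4125 -0.4181  0.2589] [-1.7998e+02  1.0000e-02  4.2080e+01] w 0.016110750348825188 F [-0.1  0.1 -2. ] q6 -8.999085220261074
[-0.001 -0.005  0.143] 0.001 dist 0.043
```

Now I lower onto the dish floor in small steps.

Request:
apply_moves(series="0 -0.001 -0.005 0.07 0.001;0 -0.001 -0.005 0.13 0.001;0 -0.001 -0.005 0.148 0.001;0 -0.001 -0.005 0.15 0.001;0 -0.001 -0.005 0.15 0.001")

```text
t: 13.45
eef_pos: [0.4119, -0.4145, 0.216]
tool_rot: [179.9, 0.0, 42.0]
contact_force: [0.4, -0.5, -2.0]
grip_width: 0.0156
gripper_force: 108.0
```

Request:
apply_moves(series="0 0 0 0.006 0;0 0 0 0.009 0;0 0 0 0.012 0;0 0 0 0.012 0")

```text
t: 13.85
eef_pos: [0.4112, -0.4152, 0.2115]
tool_rot: [180.0, -0.0, 41.9]
contact_force: [-0.1, -0.6, -1.6]
grip_width: 0.0159
gripper_force: 108.0
```

Request:
apply_moves(series="0 0 0 0.0035 0;0 0 0 0.0035 0;0 0 0 0.0035 0")

```text
t: 14.15
eef_pos: [0.4112, -0.4152, 0.2105]
tool_rot: [-180.0, 0.0, 41.9]
contact_force: [0.1, -0.3, -1.5]
grip_width: 0.0159
gripper_force: 108.0
```

Request:
apply_moves(series="0 0 0 0.0035 0;0 0 0 0.0035 0;0 0 0 0.0035 0")

```text
t: 14.45
eef_pos: [0.4113, -0.4152, 0.2096]
tool_rot: [180.0, -0.0, 41.9]
contact_force: [-0.2, -0.3, -0.9]
grip_width: 0.0164
gripper_force: 108.4
```

Request:
apply_moves(series="0 0 0 0.0025 0;0 0 0 0.0025 0;0 0 0 0.0025 0")

```text
t: 14.75
eef_pos: [0.4111, -0.4154, 0.2092]
tool_rot: [180.0, 0.0, 41.9]
contact_force: [-3.6, -0.4, 3.9]
grip_width: 0.0159
gripper_force: 109.0
```

Contact came at the original grasp height, so the blade is on the dish floor. Releasing and withdrawing upward.

Request:
apply_moves(series="85 0 0 0 0;85 0 0 0 0;85 0 0 0 0;85 0 0 0 0;85 0 0 0 0")

```text
t: 15.25
eef_pos: [0.4113, -0.4151, 0.2086]
tool_rot: [-180.0, -0.0, 41.9]
contact_force: [-0.9, 0.7, -0.8]
grip_width: 0.0849
gripper_force: 0.0
```

Request:
apply_moves(series="85 0 0 -0.1 0;85 0 0 -0.25 0;85 0 0 -0.4 0;85 -0.2 0 -0.5 0;85 -0.4 0 -0.5 0")

```text
t: 15.75
eef_pos: [0.341, -0.4781, 0.3597]
tool_rot: [179.7, 0.1, 42.1]
contact_force: [0.6, -1.2, -0.4]
grip_width: 0.0849
gripper_force: 0.0
```

Run:
```python
from h import *
go()
a=snapshot("side")["pixels"]; b=snapshot("top")["pixels"]
c=a[180:400,180:400]; c=cv2.resize(c,(600,600),interpolation=2)
d=cv2.resize(b[215:335,200:500],(600,240),interpolation=2)
o=np.vstack([c,d]); o=cv2.resize(o,None,fx=.7,fy=.7); cv2.imwrite("pics/f1.png",o); print(o.shape)
```

```text
t 15.75 [ 0.341  -0.4781  0.3597] [1.7966e+02 1.0000e-01 4.2080e+01] w 0.08489865633628448 F [ 0.6 -1.2 -0.4] q6 -18.129123180789616
(588, 420, 3)
```

View pics/f1.png

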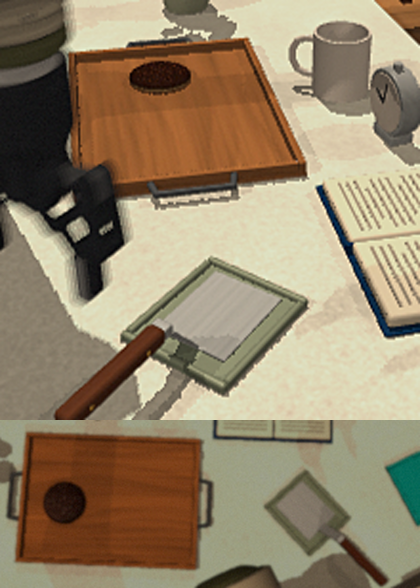

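The last picture shows the biscuit flat in the tray, chocolate side up (around (160,77)), and the blade flat inside the grey-green dish (around (215,320)). The gripper is clear, so I'm handing in.

Request:
apply_moves(series="85 0 0 0 0;85 0 0 0 0;85 0 0 0 0")

```text
t: 16.15
eef_pos: [0.3418, -0.4775, 0.3558]
tool_rot: [-180.0, -0.0, 42.0]
contact_force: [-0.6, 0.9, -1.4]
grip_width: 0.0849
gripper_force: 0.0
```

```bash
python3 -c "
from rig import env
print(env.finish_job())"
```

```text
the job is handed in; nothing more can be done
None
```

The job is handed in, though the hand-in returned no verdict: in the last picture the biscuit lies flat in the tray chocolate side up, the slice's blade lies flat in its grey-green rest dish, and the arm is clear at about 16 s.

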